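Wind back the bench doser and take out the bottle

ROBOT

A 6-joint arm with a two-finger parallel gripper is mounted at the origin on a cart in front of the work surface, level with it; the furniture and walls round the work are solid. World frame = base frame: x ahead of the robot, y to its left, z up, the work surface at z = 0. Lengths are in m, angles in rad, forces in N, time in s.
With the tool pointing down it reaches from about 0.325 to 0.85 m from the base axis. Payload 4.4 kg.
Tool frame: the origin (TCP) lies midway between the tips of the shut fingers; the grasp point (between the pads) lies 19 mm behind it; z points along the fingers, y is the line along which they close (so a half turn about z gives the same grasp; the last joint's range is limited). The gripper opens to 94 mm and grips with 3 to 60 N. Pads are 16 mm wide; open, the fingers measure 119 mm over their backs; the gripper's body (75 mm by 177 mm) begins 78 mm behind the grasp point.
Start: joints at [-1.401, 0.207, 1.542, -0, 1.393, -0.15], TCP at [0.181, -0.546, 0.205] pointing down, gripper open.
Joint ranges: [-2.73, 2.73], [-0.86, 2.22], [0.23, 2.46], [-1.11, 4.25], [0.08, 2.63], [-2.82, 2.82]. Speed limits (rad/s): [2.79, 2.79, 3.14, 3.14, 3.14, 3.14].

INTERFACE

Orientations are given as a 3x3 rotation matrix whose columns are the frame's x, y, z axes.
In Python, from plant import readout, optics, manip gives the robot as it stands.
- The arm moves only by the shell command python3 -m handwheel 'ROWS' [FORCE]. ROWS is a JSON object of lists of equal length, an entry for each row: "offset": the shift along the world's x, y, z in mm, a list of three; "yaw": the turn about the world's z in rad; "claw": the opening, from 0 (shut) to 1 (fully open). In form: {"offset": [[tx, ty, tz], ...], "yaw": [yaw, ...], "claw": [claw, ...]}. A call has 1 to 5 rows; each row shifts and turns the commanded pose from where the row before left it; what a row does not reach is not made up. A row lasts 1/8 s, in which the tool goes at most 62.5 mm and 10.7 degrees, less where a joint would pass 70% of its speed; a pose out of reach is approached as far as the arm can. A call is refused whole if a number of a shift passes 62.5 or a number of a turn 0.188, either way. A call with a gripper value outside its range is refused whole. The fingers move at their own pace and stop on an object; FORCE is the grip in N (left out, the last holds). Time passes only in rows, so rows that do not move let the fingers close. It gives the time, the measured TCP pose, the force, the opening and the grip force at its end, in the units of the state.
- readout.get_obs(): the state, without advancing time (a new reading comes with each control period).
- optics.grab_frame(name): name is "scene" or "top"; returns a dict with "image" (400x640x3 uint8, blue, green, red), "mtx" (3x3 intrinsics, pixels), "origin" and "orientation" of the camera in the world. Camera axes: x right, y down, z forward; pixel columns grow to the right and rows downward; lengths in m; the calibration is good to about 2 mm. A picture is of the moment at which its call begins. There is no depth.
- manip.sign_off(): hands the job in; it is judged then, once.
The state is a dict: "clock": time; "joints": joint angles; "qd": joint speeds; "joint_efforts": joint torques, N m; "eef_pos": TCP position; "orientation": TCP orientation; "wrist_force": force on the tool from outside, world axes, zero at the start; "moment": the same for the moment, N m; "finger_gap": finger opening in m; "gripper_force": force on a finger pad.
Only numpy, scipy, OpenCV 4.12 (cv2) and the standard library are available. Lean on these libraries where they do the work, as an engineer would, in place of code of your own. Each camera call takes 0.05 s, during which the arm holds its last target. There are 200 camera calls.

TASK

Wind the doser's crank counter-clockwise, through its slack and against its stiff load, until the resistance suddenly drops away, and stop there, well within a quarter of a turn; the claws have then let go of the bottle. Do not force the crank sideways against its rubber mounts, and do not pull at the bottle while it is still held. Lift the bottle out, stand it upright in the middle of the open steel tray, let go, and leave everything else where it is.

Things in the scene. Friction and masses are not known exactly. Their poses are not given: they have to be found in the camera images.
- doser: Foot plate of the bench doser, fixed, 130 x 300 mm, long side along its y; origin under its centre, z up. On it, on rubber mounts: the bottle socket at y = +85 mm and the grey gearbox with the crank (104 x 116 mm, top at z = 90 mm) at y = -80 mm. Claws hidden in the socket's -x and +x walls grip over the bottle's collar until the crank has been wound back far enough.
- socket (a point): Centre of the doser's bottle socket, on its floor (10 mm above the table). Square, 75 mm wide inside, open at the top, walls up to 62 mm above the table.
- crank_axis (a point): Point on the crank's vertical axis, 130 mm above the table. The crank first turns lightly for 0 to 2 rad (slack, below 2 N), then takes about 9 N along the path at the handle, and suddenly less than 1 N once the claws spring open, 4 to 11 rad from the start: this differs and can only be felt. It then turns freely for 1.2 rad and meets a sprung buffer.
- crank_rest (a point): Where crank_axis stands when nothing pushes on the crank. The doser sits on rubber mounts and yields about 1 mm to every 5 N of level push or pull, so the distance between the two points shows how hard the crank is being forced; the winding load alone gives about 2 mm. More than 6 mm (30 N) is forcing it.
- crank_knob (a point): Middle of the crank's upright black handle: round, 26 mm in diameter, 109 to 149 mm above the table, free to spin on its pin, 50 mm from the crank's axis; hold it with a hand that need not turn. The arm under it is 108 mm above the table. Winds counter-clockwise seen from above (+z), as the arrow on the gearbox shows.
- overrun (a joint): How far the sprung buffer inside the doser has been pressed in by winding on after the release, m; 0 = not touched. It is reached about 1.2 rad after the release, then goes in 8 mm per radian and is felt as 0.6 N per mm at the handle. More than 4 mm is too far.
- bottle: White round bottle with a blue screw cap, 56 mm in diameter and 190 mm high, 0.3 to 0.6 kg, standing in the doser's socket. Origin at the centre of its underside, z up. It has a grey docking foot, 61 mm in diameter and 26 mm high, with a collar 72 mm in diameter 15 to 25 mm above the underside.
- bottle_cap (a point): Centre of the bottle's cap, 176 mm above the bottle's underside. The cap is 34 mm in diameter and reaches from 162 to 190 mm: grasp here from above, firmly (about 50 N), and carry it gently and clear of the crank's handle, for the bottle can swing about the fingers.
- tray: Open square steel tray, fixed, 130 x 130 mm outside, 22 mm high, walls and floor 5 mm thick. Origin at the centre of its underside. Stands to the left or to the right of the doser.
- brush: Wooden scrub brush, 61 x 154 x 46 mm, loose bystander. Origin under its centre.
- cup: Small grey dosing cup, 65 mm in diameter, 68 mm high, loose bystander. Origin under its centre.
- pen: Marker pen, 135 mm long, 17 mm thick, loose bystander. Origin under its centre.
- keys: Bunch of keys, 101 x 122 x 8 mm, loose bystander. Origin under its centre.
- head_a: Spare spray head with a dip tube, lying flat, 215 x 97 x 22 mm, loose bystander. Origin under its centre.

How it is judged:
By the outcome, as a careful person would: the job done as asked, in the order asked, and still so for the second after the job is handed in, with the robot touching nothing.
It also fails if it takes over 72 s, if anything falls off the work surface, if the arm or the gripper's body presses on something with over 40 N, if the wrist force passes 120 N, or if a joint passes its speed limit or range.

## Working session

There is one attempt and no reset: what is moved stays moved. The work goes in short steps, Python scripts to look and compute and a shell command to move; the robot and the scene stay as the last step left them, time stands still between calls to the robot, and variables do not carry over. Pictures are saved under pics/ and viewed, at most 10 in all, crops included, and the job is handed in when it is done.

```bash
mkdir -p pics; ls; python3 - <<'E'
from plant import readout, optics
import cv2
for n in("scene","top"):
    f=optics.grab_frame(n); cv2.imwrite(f"pics/{n}0.png",f["image"]); print(n,f["mtx"].tolist(),f["origin"],f["orientation"])
print(readout.get_obs())
E
```

```text
pics
scene [[485.33221697855186, 0.0, 318.8313834003969], [0.0, 485.33221697855186, 196.83443915209844], [0.0, 0.0, 1.0]] [-0.33396598  1.15514176  0.86901366] [[-0.79515865 -0.26134805  0.54719276]
 [-0.60635249  0.35413778 -0.71198531]
 [-0.00770566 -0.89793297 -0.44006476]]
top [[381.35604054325154, 0.0, 324.7221949619259], [0.0, 381.35604054325154, 195.00679037095045], [0.0, 0.0, 1.0]] [ 0.4516838 -0.0375618  1.1912496] [[-0.02475843 -0.9925476   0.11931587]
 [-0.99962337  0.02316636 -0.01471215]
 [ 0.0118384  -0.11963518 -0.99274734]]
{'clock': 0.1, 'joints': array([-1.40150575e+00,  2.07311294e-01,  1.54279510e+00,  7.49828724e-06,
        1.39349086e+00, -1.50545793e-01]), 'qd': array([-0.0021198 , -0.00092451, -0.00266663,  0.00134757, -0.00065442,
       -0.00097452]), 'joint_efforts': array([-1.15282082e-04, -3.71863854e+01, -2.82293665e+01,  6.99965190e-02,
        3.11120006e-02, -5.28494547e-05]), 'eef_pos': array([ 0.18063059, -0.54513402,  0.20442784]), 'orientation': array([[ 9.49287347e-01,  3.14409642e-01, -3.30464966e-04],
       [ 3.14409664e-01, -9.49285338e-01,  1.97718071e-03],
       [ 3.07939130e-04, -1.98081401e-03, -9.99997991e-01]]), 'wrist_force': array([0.15678299, 0.22271656, 0.43300026]), 'moment': array([-0.04619803,  0.04326817,  0.01793507]), 'gripper_force': 0.0, 'finger_gap': 0.094081480172563}
```

View pics/top0.png

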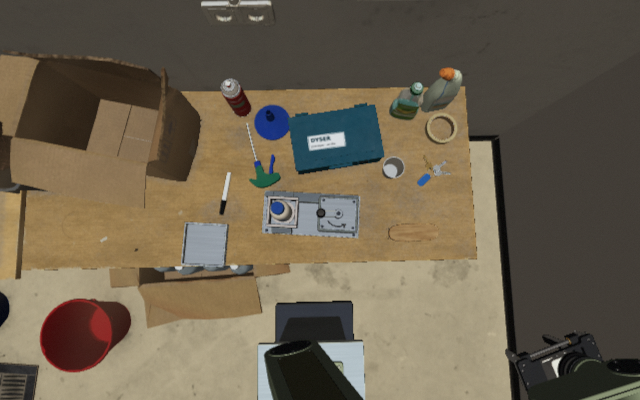

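View pics/scene0.png

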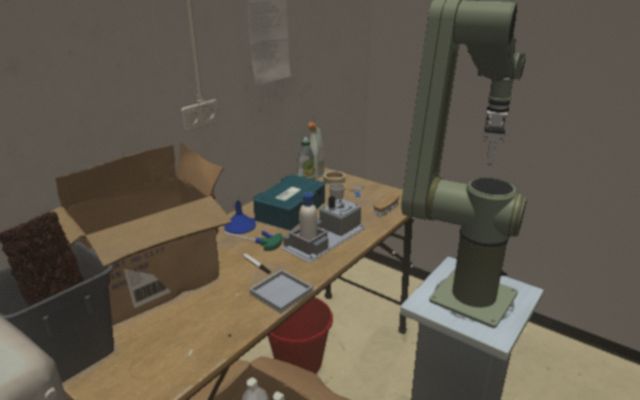

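The top view shows the cap at about (278,209), the knob at (320,213), the crank axis near (338,213) and the tray at (205,243). In the scene view the cap is at (308,198), the knob at (332,202) and the tray at (281,290).

```bash
cat > h.py <<'E'
import numpy as np, cv2
from plant import readout, optics
def ray(f,px):
    d=np.linalg.inv(f["mtx"])@[px[0],px[1],1]; return np.array(f["origin"]),np.array(f["orientation"])@d
def plane(f,px,z):
    o,d=ray(f,px); return o+d*(z-o[2])/d[2]
def proj(f,p):
    c=np.array(f["orientation"]).T@(np.asarray(p)-f["origin"]); q=f["mtx"]@c; return q[:2]/q[2]
def blob(f,box,lo,hi):
    x0,y0,x1,y1=box; h=cv2.cvtColor(f["image"][y0:y1,x0:x1],cv2.COLOR_BGR2HSV)
    m=cv2.inRange(h,np.array(lo),np.array(hi)); n,l,s,c=cv2.connectedComponentsWithStats(m)
    i=1+np.argmax(s[1:,4]); return c[i]+[x0,y0], s[i]+np.array([x0,y0,0,0,0])
def tri(f,p,g,q):
    (a,u),(b,v)=ray(f,p),ray(g,q); t=np.linalg.lstsq(np.c_[u,-v],b-a,rcond=None)[0]
    P,Q=a+t[0]*u,b+t[1]*v; return (P+Q)/2,np.linalg.norm(P-Q)
E
python3 - <<'E'
from h import *
t=optics.grab_frame("top"); s=optics.grab_frame("scene")
bt=blob(t,(262,195,296,225),(100,100,40),(130,255,255)); bs=blob(s,(295,185,322,212),(100,100,30),(130,255,255))
kt=blob(t,(310,203,330,223),(0,0,0),(180,255,60)); ks=blob(s,(322,190,342,214),(0,0,0),(180,255,60))
print(bt,bs,kt,ks); print("cap",tri(t,bt[0],s,bs[0])); print("knob",tri(t,kt[0],s,ks[0]),plane(t,kt[0],.14))
a=cv2.resize(t["image"][180:275,175:375],(800,380),interpolation=cv2.INTER_CUBIC); cv2.imwrite("pics/t1.png",a)
b=cv2.resize(s["image"][170:320,235:385],(600,600),interpolation=cv2.INTER_CUBIC); cv2.imwrite("pics/s1.png",b)
E
```

```text
(array([276.91538462, 207.5       ]), array([271, 202,  13,  12, 130])) (array([307.64, 197.12]), array([303, 191,  10,  13, 100])) (array([320.48979592, 212.83673469]), array([317, 209,   8,   9,  49])) (array([331.46031746, 201.61904762]), array([329, 196,   6,  12,  63]))
cap (array([0.54197691, 0.07437219, 0.18683517]), np.float64(0.00042518114412850634))
knob (array([ 0.5300014 , -0.03999897,  0.12804785]), np.float64(0.0009349796206746246)) [ 0.52873724 -0.04023071  0.14      ]
```

View pics/t1.png

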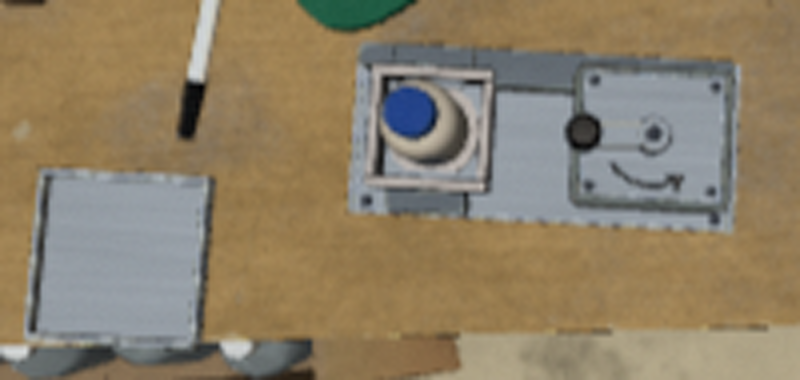

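View pics/s1.png

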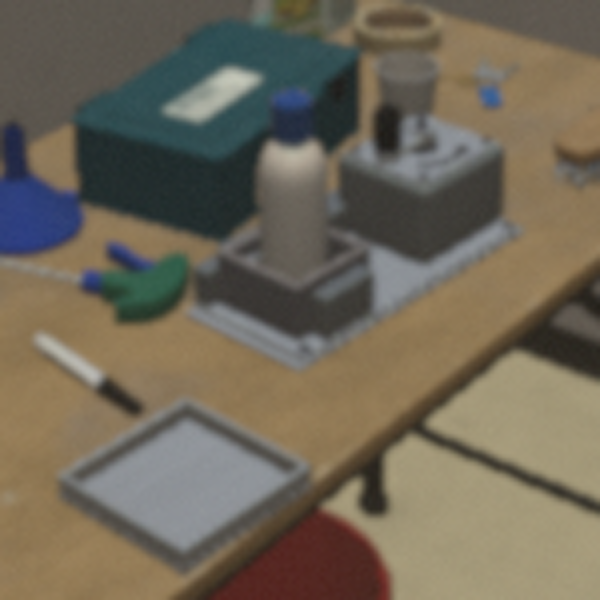

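The crops (4x; top offset 175,180) show the foot plate corners at (362,44),(740,62),(733,232),(349,212), the hub at (655,133), and the tray rim corners at (42,170),(213,177),(200,346),(27,338).

```bash
python3 - <<'E'
from h import *
t=optics.grab_frame("top"); s=optics.grab_frame("scene")
T=lambda x,y:(175+x/4-.375,180+y/4-.375)
S=lambda x,y:(235+x/4-.375,170+y/4-.375)
P=lambda l,z:np.array([plane(t,T(*p),z) for p in l])
fp=P([(362,44),(740,62),(733,232),(349,212)],.01); print("plate",fp.round(4).tolist(),fp.mean(0), np.linalg.norm(fp-np.roll(fp,1,0),axis=1))
ax=(fp[0]-fp[1]+fp[3]-fp[2])[:2]; ax/=np.linalg.norm(ax); print("y axis",ax, np.arctan2(-ax[0],ax[1]))
c=fp.mean(0)[:2]; print("axis pred",c-.08*ax,"socket",c+.085*ax)
print("hub",P([(655,133)],.115), "screws",P([(595,80),(715,87),(711,190),(588,187)],.09).mean(0))
tr=P([(42,170),(213,177),(200,346),(27,338)],.022); print("tray",tr.round(4).tolist(),tr.mean(0),np.linalg.norm(tr-np.roll(tr,1,0),axis=1))
ts=np.array([plane(s,S(*p),.022) for p in [(60,483),(185,403),(310,466),(186,558)]]);print("tray scene",ts.round(4).tolist(),ts.mean(0))
print("hub tri",tri(t,T(655,133),s,S(422,132)))
E
```

```text
plate [[0.6118, 0.1304, 0.01], [0.5907, -0.1641, 0.01], [0.459, -0.1539, 0.01], [0.4816, 0.1412, 0.01]] [ 0.53577716 -0.01159644  0.01      ] [0.13060078 0.29521735 0.13210719 0.29599737]
y axis [0.07372966 0.99727827] -0.07379661933972337
axis pred [ 0.52987879 -0.0913787 ] socket [0.54204418 0.07317221]
hub [[ 0.52925292 -0.09085385  0.115     ]] screws [ 0.5290867  -0.09006423  0.09      ]
tray [[0.5189, 0.3727, 0.022], [0.5104, 0.2428, 0.022], [0.3836, 0.2518, 0.022], [0.3928, 0.3816, 0.022]] [0.45143785 0.31221761 0.022     ] [0.1263533  0.13023109 0.12713135 0.13008588]
tray scene [[0.5105, 0.3839, 0.022], [0.5046, 0.2561, 0.022], [0.38, 0.2615, 0.022], [0.3839, 0.3922, 0.022]] [0.44474368 0.32343752 0.022     ]
hub tri (array([ 0.53019027, -0.09136827,  0.10332356]), np.float64(0.00023001454375196027))
```

```bash
python3 -m handwheel '{"offset":[[29,42,0],[29,42,0],[29,42,0],[29,42,0],[29,42,0]],"yaw":[0.104,0.104,0.104,0.104,0.104],"claw":[1,1,1,1,1]}' 40
python3 -m handwheel '{"offset":[[29,42,0],[29,42,0],[29,42,0],[29,42,0],[29,42,0]],"yaw":[0.104,0.104,0.104,0.104,0.104],"claw":[1,1,1,1,1]}'
python3 -m handwheel '{"offset":[[29,42,0],[29,42,0],[0,0,0]],"yaw":[0.104,0.104,0],"claw":[0.7,0.5,0.5]}'
```

```text
clock: 0.92
eef_pos: [0.3265, -0.3345, 0.2056]
orientation: [[0.665, 0.747, 0.0], [0.747, -0.665, -0.0], [0.0, 0.001, -1.0]]
wrist_force: [1.1, -0.4, 0.6]
finger_gap: 0.0942
gripper_force: 0.0
clock: 1.55
eef_pos: [0.4716, -0.1244, 0.2057]
orientation: [[0.206, 0.979, 0.001], [0.979, -0.206, -0.0], [-0.0, 0.001, -1.0]]
wrist_force: [1.3, -0.2, 0.5]
finger_gap: 0.094
gripper_force: 0.0
clock: 1.92
eef_pos: [0.5299, -0.0391, 0.2053]
orientation: [[-0.002, 1.0, 0.0], [1.0, 0.002, 0.001], [0.001, 0.0, -1.0]]
wrist_force: [-0.3, -0.5, 0.8]
finger_gap: 0.0678
gripper_force: 0.0
```

```bash
python3 -m handwheel '{"offset":[[0,-1,-30],[0,0,-30],[0,0,-30],[0,0,0],[0,0,0]],"yaw":[0,0,0,0,0],"claw":[0.5,0.5,0.5,0.2,0]}' 40
python3 -m handwheel '{"offset":[[0,0,0],[0,0,0],[0,0,0]],"yaw":[0,0,0],"claw":[0,0,0]}'
python3 - <<'E'
from h import *
t=optics.grab_frame("top"); s=optics.grab_frame("scene")
a=cv2.resize(s["image"][150:250,270:420],(750,500),interpolation=cv2.INTER_CUBIC); cv2.imwrite("pics/s2.png",a)
E
```

```text
clock: 2.55
eef_pos: [0.5293, -0.0437, 0.1166]
orientation: [[0.004, 1.0, 0.001], [1.0, -0.004, -0.001], [-0.001, 0.001, -1.0]]
wrist_force: [0.1, 0.9, -0.9]
finger_gap: 0.0303
gripper_force: 0.0
clock: 2.92
eef_pos: [0.53, -0.0434, 0.117]
orientation: [[0.003, 1.0, 0.003], [1.0, -0.003, -0.001], [-0.001, 0.003, -1.0]]
wrist_force: [0.4, -1.2, 3.0]
finger_gap: 0.025
gripper_force: 40.0
```

View pics/s2.png

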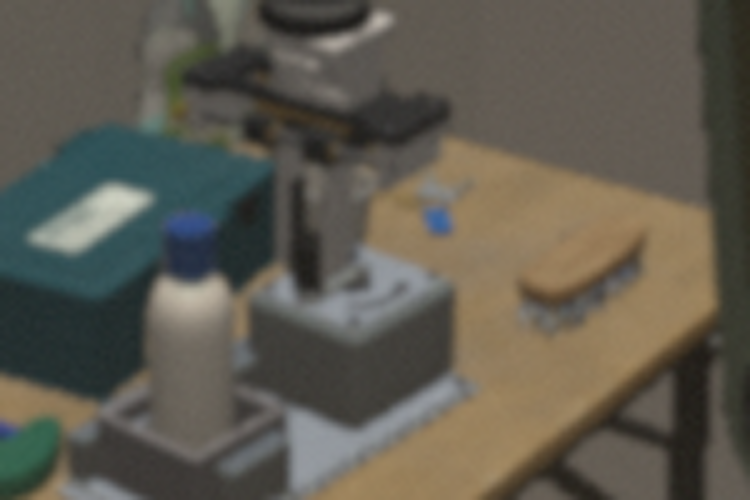

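The picture shows both fingers around the knob, clear of the bottle and gearbox. I'll work out the circle increments.

```bash
python3 -c "
import numpy as np
for st in (15,10):
    p=np.radians(np.arange(0,361,st)); d=np.diff(50*np.c_[-np.sin(p),np.cos(p)],axis=0).round(1).tolist()
    for i in range(0,len(d),1): print(i*st,d[i],end='; ')
    print()
"
```

```text
0 [-12.9, -1.7]; 15 [-12.1, -5.0]; 30 [-10.4, -7.9]; 45 [-7.9, -10.4]; 60 [-5.0, -12.1]; 75 [-1.7, -12.9]; 90 [1.7, -12.9]; 105 [5.0, -12.1]; 120 [7.9, -10.4]; 135 [10.4, -7.9]; 150 [12.1, -5.0]; 165 [12.9, -1.7]; 180 [12.9, 1.7]; 195 [12.1, 5.0]; 210 [10.4, 7.9]; 225 [7.9, 10.4]; 240 [5.0, 12.1]; 255 [1.7, 12.9]; 270 [-1.7, 12.9]; 285 [-5.0, 12.1]; 300 [-7.9, 10.4]; 315 [-10.4, 7.9]; 330 [-12.1, 5.0]; 345 [-12.9, 1.7]; 
0 [-8.7, -0.8]; 10 [-8.4, -2.3]; 20 [-7.9, -3.7]; 30 [-7.1, -5.0]; 40 [-6.2, -6.2]; 50 [-5.0, -7.1]; 60 [-3.7, -7.9]; 70 [-2.3, -8.4]; 80 [-0.8, -8.7]; 90 [0.8, -8.7]; 100 [2.3, -8.4]; 110 [3.7, -7.9]; 120 [5.0, -7.1]; 130 [6.2, -6.2]; 140 [7.1, -5.0]; 150 [7.9, -3.7]; 160 [8.4, -2.3]; 170 [8.7, -0.8]; 180 [8.7, 0.8]; 190 [8.4, 2.3]; 200 [7.9, 3.7]; 210 [7.1, 5.0]; 220 [6.2, 6.2]; 230 [5.0, 7.1]; 240 [3.7, 7.9]; 250 [2.3, 8.4]; 260 [0.8, 8.7]; 270 [-0.8, 8.7]; 280 [-2.3, 8.4]; 290 [-3.7, 7.9]; 300 [-5.0, 7.1]; 310 [-6.2, 6.2]; 320 [-7.1, 5.0]; 330 [-7.9, 3.7]; 340 [-8.4, 2.3]; 350 [-8.7, 0.8];
```

```bash
python3 -m handwheel '{"offset":[[-12.9,-1.7,0],[-12.1,-5,0],[-10.4,-7.9,0],[-7.9,-10.4,0]],"yaw":[0,0,0,0],"claw":[0,0,0,0]}' 45
```

```text
clock: 3.52
eef_pos: [0.4882, -0.0656, 0.1169]
orientation: [[0.004, 1.0, 0.008], [1.0, -0.004, 0.005], [0.005, 0.008, -1.0]]
wrist_force: [7.5, 7.7, 4.4]
finger_gap: 0.0247
gripper_force: 45.0
```

```bash
python3 -m handwheel '{"offset":[[-5,-12.1,0],[-1.7,-12.9,0],[1.7,-12.9,0],[5,-12.1,0]],"yaw":[0,0,0,0],"claw":[0,0,0,0]}'
python3 -m handwheel '{"offset":[[7.9,-10.4,0],[10.4,-7.9,0],[12.1,-5,0],[12.9,-1.7,0]],"yaw":[0,0,0,0],"claw":[0,0,0,0]}'
```

```text
clock: 4.03
eef_pos: [0.4844, -0.1144, 0.1166]
orientation: [[0.003, 1.0, -0.002], [1.0, -0.003, 0.007], [0.007, -0.002, -1.0]]
wrist_force: [-3.6, 9.2, 14.2]
finger_gap: 0.0249
gripper_force: 45.0
clock: 4.53
eef_pos: [0.5252, -0.1431, 0.1166]
orientation: [[0.002, 1.0, -0.008], [1.0, -0.002, -0.0], [-0.0, -0.008, -1.0]]
wrist_force: [-10.4, -0.4, 14.8]
finger_gap: 0.0246
gripper_force: 45.0
```

```bash
python3 -m handwheel '{"offset":[[8.7,0.8,0.5],[8.4,2.3,0.5],[7.9,3.7,0],[7.1,5,0],[6.2,6.2,0]],"yaw":[0,0,0,0,0],"claw":[0,0,0,0,0]}'
```

```text
clock: 5.15
eef_pos: [0.5647, -0.1287, 0.117]
orientation: [[0.003, 1.0, -0.005], [1.0, -0.003, -0.007], [-0.007, -0.005, -1.0]]
wrist_force: [-5.2, -9.8, 6.8]
finger_gap: 0.0249
gripper_force: 45.0
```

```bash
python3 -m handwheel '{"offset":[[5,7.1,0],[3.7,7.9,0],[2.3,8.4,0],[0.8,8.7,0]],"yaw":[0,0,0,0],"claw":[0,0,0,0]}'
```

```text
clock: 5.65
eef_pos: [0.5793, -0.0973, 0.1171]
orientation: [[0.003, 1.0, 0.002], [1.0, -0.003, -0.008], [-0.008, 0.002, -1.0]]
wrist_force: [1.4, -9.9, 0.8]
finger_gap: 0.0247
gripper_force: 45.0
```

Still loaded (about 10 N tangential) at 270°.

```bash
python3 -m handwheel '{"offset":[[-0.8,8.7,0],[-2.3,8.4,0],[-3.7,7.9,0],[-5,7.1,0]],"yaw":[0,0,0,0],"claw":[0,0,0,0]}'
```

```text
clock: 6.15
eef_pos: [0.5698, -0.064, 0.1172]
orientation: [[0.003, 1.0, 0.007], [1.0, -0.003, -0.006], [-0.006, 0.008, -1.0]]
wrist_force: [6.7, -7.3, -2.3]
finger_gap: 0.0249
gripper_force: 45.0
```

```bash
python3 -m handwheel '{"offset":[[-6.2,6.2,0],[-7.1,5,0],[-7.9,3.7,0],[-8.4,2.3,0],[-8.7,0.8,0]],"yaw":[0,0,0,0,0],"claw":[0,0,0,0,0]}'
```

```text
clock: 6.78
eef_pos: [0.5323, -0.0435, 0.1172]
orientation: [[0.003, 1.0, 0.01], [1.0, -0.003, -0.002], [-0.002, 0.01, -1.0]]
wrist_force: [10.1, -1.6, -3.3]
finger_gap: 0.0254
gripper_force: 45.0
```

Loaded at 360° (6.3 rad).

```bash
python3 -m handwheel '{"offset":[[-8.7,-0.8,0],[-8.4,-2.3,0],[-7.9,-3.7,0],[-7.1,-5,0]],"yaw":[0,0,0,0],"claw":[0,0,0,0]}'
```

```text
clock: 7.28
eef_pos: [0.4998, -0.0532, 0.1171]
orientation: [[0.004, 1.0, 0.009], [1.0, -0.004, 0.003], [0.003, 0.009, -1.0]]
wrist_force: [9.8, 3.5, -2.3]
finger_gap: 0.025
gripper_force: 45.0
```

```bash
python3 -m handwheel '{"offset":[[-6.2,-6.2,0],[-5,-7.1,0],[-3.7,-7.9,0],[-2.3,-8.4,0]],"yaw":[0,0,0,0],"claw":[0,0,0,0]}'
```

```text
clock: 7.78
eef_pos: [0.4809, -0.081, 0.1169]
orientation: [[0.004, 1.0, 0.005], [1.0, -0.004, 0.007], [0.007, 0.005, -1.0]]
wrist_force: [5.2, 8.8, 2.5]
finger_gap: 0.0249
gripper_force: 45.0
```

```bash
python3 -m handwheel '{"offset":[[-0.8,-8.7,0],[0.8,-8.7,0],[2.3,-8.4,0],[3.7,-7.9,0]],"yaw":[0,0,0,0],"claw":[0,0,0,0]}'
```

```text
clock: 8.28
eef_pos: [0.4859, -0.1183, 0.1169]
orientation: [[0.003, 1.0, 0.001], [1.0, -0.003, 0.0], [0.0, 0.001, -1.0]]
wrist_force: [2.4, 1.9, 4.4]
finger_gap: 0.0249
gripper_force: 45.0
```

The load dropped to under 1 N tangential at about 480°, so I stop here, release the knob and go up.

```bash
python3 -m handwheel '{"offset":[[0,0,0],[0,0,0],[0,0,0],[0,0,0]],"yaw":[0,0,0,0],"claw":[0.3,0.55,0.55,0.55]}'
python3 -m handwheel '{"offset":[[0,0,30],[0,0,50],[0,0,50],[0,0,0]],"yaw":[0,0,0,0],"claw":[0.55,0.55,0.6,0.7]}'
python3 -m handwheel '{"offset":[[14,48,0],[14,48,0],[14,48,0],[14,48,0],[0,0,0]],"yaw":[0,0,0,0,0],"claw":[0.8,0.8,0.8,0.8,0.8]}'
python3 - <<'E'
from h import *
t=optics.grab_frame("top"); s=optics.grab_frame("scene")
for f,b in ((t,(262,195,296,225)),(s,(295,185,322,212))):
    print(blob(f,b,(100,100,30),(130,255,255)))
print(readout.get_obs()["eef_pos"])
T=lambda x,y:(175+x/4-.375,180+y/4-.375)
for p in [(42,170),(213,177),(200,346),(27,338)]:
    w=plane(t,T(*p),.022); q=proj(s,w); print(((q-[235,170]+.375)*4).round())
E
```

```text
clock: 8.78
eef_pos: [0.4847, -0.1174, 0.1159]
orientation: [[0.003, 1.0, -0.002], [1.0, -0.003, 0.0], [0.0, -0.002, -1.0]]
wrist_force: [-0.4, 0.0, 0.6]
finger_gap: 0.0513
gripper_force: 0.0
clock: 9.28
eef_pos: [0.4883, -0.1189, 0.2516]
orientation: [[0.003, 1.0, 0.009], [1.0, -0.003, -0.004], [-0.004, 0.009, -1.0]]
wrist_force: [0.1, 0.3, 0.0]
finger_gap: 0.0631
gripper_force: 0.0
clock: 9.9
eef_pos: [0.5406, 0.0772, 0.2445]
orientation: [[-0.002, 1.0, -0.003], [1.0, 0.002, 0.001], [0.001, -0.003, -1.0]]
wrist_force: [-1.1, -0.6, 0.5]
finger_gap: 0.0751
gripper_force: 0.0Traceback (most recent call last):
  File "<stdin>", line 4, in <module>
  File "h.py", line 12, in blob
    i=1+np.argmax(s[1:,4]); return c[i]+[x0,y0], s[i]+np.array([x0,y0,0,0,0])
        ~~~~~~~~~^^^^^^^^^
    return _wrapfunc(a, 'argmax', axis=axis, out=out, **kwds)
    return bound(*args, **kwds)
ValueError: attempt to get argmax of an empty sequence
```

```bash
python3 -m handwheel '{"offset":[[1,-2,0],[0,0,0]],"yaw":[0,0,0],"claw":[0.7,0.7]}' 50; python3 -m handwheel '{"offset":[[1,-2,0],[0,0,0]],"yaw":[0,0],"claw":[0.7,0.7]}' 50
python3 - <<'E'
from h import *
s=optics.grab_frame("scene"); c,_=blob(s,(295,185,322,212),(100,100,30),(130,255,255)); print(c, proj(s,[.542,.074,.186]))
T=lambda x,y:(175+x/4-.375,180+y/4-.375)
t=optics.grab_frame("top")
for p in [(42,170),(213,177),(200,346),(27,338)]:
    print(((proj(s,plane(t,T(*p),.022))-[235,170]+.375)*4).round())
print(readout.get_obs()["eef_pos"])
E
```

```text
clock: 10.25
eef_pos: [0.5423, 0.0709, 0.2463]
orientation: [[0.005, 1.0, -0.0], [1.0, -0.005, -0.0], [-0.0, -0.0, -1.0]]
wrist_force: [0.6, 0.3, -0.8]
finger_gap: 0.0662
gripper_force: 0.0
[307.71568627 197.11764706] [307.64559167 197.30276216]
[ 63. 471.]
[191. 392.]
[314. 458.]
[186. 545.]
[0.54241619 0.07122809 0.24648323]invalid input
```

```bash
python3 - <<'E'
from h import *
t=optics.grab_frame("top"); s=optics.grab_frame("scene")
def quad(f,box):
    x0,y0,x1,y1=box; h=cv2.cvtColor(f["image"][y0:y1,x0:x1],cv2.COLOR_BGR2HSV)
    m=cv2.inRange(h,np.array((95,15,70)),np.array((130,140,255)));m=cv2.morphologyEx(m,cv2.MORPH_OPEN,np.ones((2,2)))
    c=max(cv2.findContours(m,0,1)[0],key=cv2.contourArea); print(cv2.contourArea(c), h[35,25] if f is t else 0)
    M=cv2.moments(c); e=cv2.approxPolyDP(cv2.convexHull(c),4,True)[:,0]+[x0,y0]
    return np.array([M["m10"],M["m01"]])/M["m00"]+[x0,y0], e.tolist(), m
out=[]
for f,b,z in((t,(178,215,235,270),.01),(s,(245,262,320,320),.01)):
    c,e,m=quad(f,b); print(c,e,[plane(f,c,z_) for z_ in(.005,.022)]); 
    im=f["image"][b[1]:b[3],b[0]:b[2]]; out.append(cv2.resize(np.hstack([im,cv2.cvtColor(m,8)]),(800,300),interpolation=0))
cv2.imwrite("pics/tray.png",np.vstack(out))
E
```

```text
675.5 [ 77  17 137]
[195.37157661 244.86873921] [[189, 224], [205, 225], [202, 266], [185, 263]] [array([0.44926878, 0.34602831, 0.005     ]), array([0.44930339, 0.34053113, 0.022     ])]
147.0 0
[279.91043084 286.1553288 ] [[297, 285], [281, 297], [275, 297], [271, 288], [282, 278]] [array([0.47026336, 0.30044346, 0.005     ]), array([0.45443966, 0.31726018, 0.022     ])]
```

View pics/tray.png

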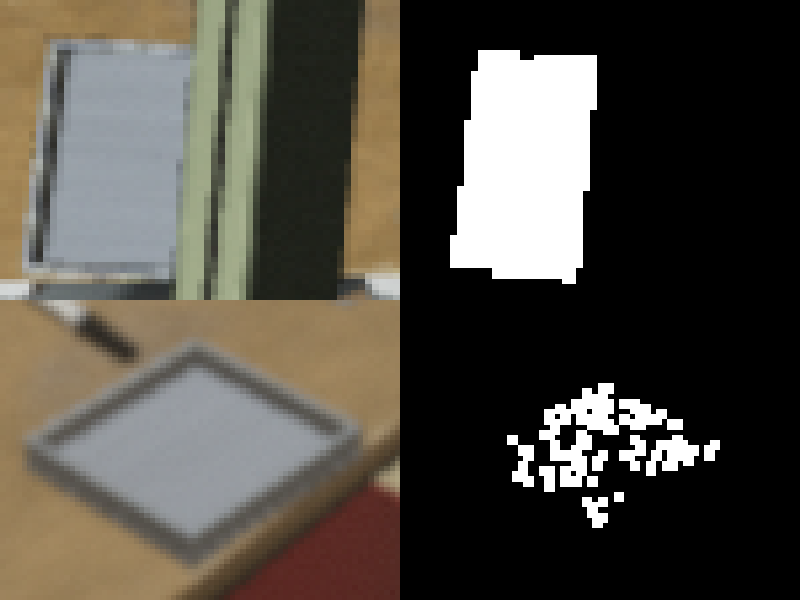

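The picture shows the tray's rim corners in the scene view (px ≈ (249.7,289.1),(281.9,270.1),(312.9,287.5)); the top view is half covered by the arm.

```bash
python3 - <<'E'
from h import *
t=optics.grab_frame("top"); s=optics.grab_frame("scene")
A=[(185.3,222.3),(227.9,224.0),(224.6,266.1),(181.6,264.6)]; B=[(249.4,288.7),(281.5,269.8),(312.5,287.1),(280.6,309)]
P=np.array([tri(t,a,s,b)[0] for a,b in zip(A,B)]); print(P.round(4),P.mean(0),[tri(t,a,s,b)[1] for a,b in zip(A,B)])
f=P.mean(0); print(readout.get_obs()["eef_pos"])
E
python3 -m handwheel '{"offset":[[0,1.5,-20],[0,1.5,-30],[0,0,-26],[0,0,0],[0,0,0]],"yaw":[0,0,0,0,0],"claw":[0.7,0.7,0.7,0.7,0]}' 50
python3 -m handwheel '{"offset":[[0,0,0],[0,0,0],[0,0,0],[0,0,0],[0,0,0]],"yaw":[0,0,0,0,0],"claw":[0,0,0,0,0]}'
```

```text
[[0.5195 0.3744 0.0178]
 [0.5111 0.2449 0.0151]
 [0.3836 0.2545 0.0127]
 [0.3917 0.3846 0.0134]] [0.4514862  0.31460072 0.01475261] [np.float64(0.0024161702645563387), np.float64(0.0017754629756926877), np.float64(0.0010831032249790922), np.float64(0.001918216318055559)]
[0.54248441 0.07192619 0.24656769]
clock: 11.18
eef_pos: [0.5432, 0.0752, 0.1715]
orientation: [[0.003, 1.0, 0.002], [1.0, -0.003, 0.0], [0.0, 0.002, -1.0]]
wrist_force: [-0.2, 0.3, 1.3]
finger_gap: 0.0591
gripper_force: 0.0
clock: 11.8
eef_pos: [0.5429, 0.0752, 0.1713]
orientation: [[0.003, 1.0, 0.001], [1.0, -0.003, -0.0], [-0.0, 0.001, -1.0]]
wrist_force: [-0.8, -0.2, 3.8]
finger_gap: 0.0329
gripper_force: 50.0
```

```bash
python3 -m handwheel '{"offset":[[0,0,1.5],[0,0,1.5],[0,0,0]],"yaw":[0,0,0],"claw":[0,0,0]}'
```

```text
clock: 12.18
eef_pos: [0.5417, 0.0753, 0.1724]
orientation: [[0.003, 1.0, -0.002], [1.0, -0.003, 0.0], [0.0, -0.002, -1.0]]
wrist_force: [0.5, -0.2, -4.6]
finger_gap: 0.0329
gripper_force: 50.0
```

```bash
python3 -m handwheel '{"offset":[[0,0,3],[0,0,4],[0,0,5],[0,0,6],[0,0,6]],"yaw":[0,0,0,0,0],"claw":[0,0,0,0,0]}'
```

```text
clock: 12.8
eef_pos: [0.5425, 0.0753, 0.198]
orientation: [[0.003, 1.0, 0.0], [1.0, -0.003, 0.0], [0.0, 0.0, -1.0]]
wrist_force: [0.3, 0.6, -3.5]
finger_gap: 0.0329
gripper_force: 50.0
```

```bash
python3 -m handwheel '{"offset":[[0,0,8],[0,0,12],[0,0,15],[0,0,15],[0,0,8]],"yaw":[0,0,0,0,0],"claw":[0,0,0,0,0]}'
python3 -m handwheel '{"offset":[[-2,5,0],[-4,10,0],[-6,16,0],[-7,20,0],[-8,22,0]],"yaw":[0,0,0,0,0],"claw":[0,0,0,0,0]}'
python3 -m handwheel '{"offset":[[-9,22,0],[-9,22,0],[-9,22,0],[-9,22,0],[-9,22,0]],"yaw":[0,0,0,0,0],"claw":[0,0,0,0,0]}'
python3 -m handwheel '{"offset":[[-9,20,0],[-8,15,0],[-6,11,0],[-3,6,0],[-2,4,0]],"yaw":[0,0,0,0,0],"claw":[0,0,0,0,0]}'
python3 -m handwheel '{"offset":[[0,0,0],[0,0,0],[0,0,0],[0,0,0],[0,0,0]],"yaw":[0,0,0,0,0],"claw":[0,0,0,0,0]}'
python3 - <<'E'
from h import *
t=optics.grab_frame("top"); s=optics.grab_frame("scene")
a=cv2.resize(s["image"][150:350,200:400],(600,600),interpolation=cv2.INTER_CUBIC); cv2.imwrite("pics/s3.png",a)
E
```

```text
clock: 13.42
eef_pos: [0.5432, 0.0752, 0.2574]
orientation: [[0.003, 1.0, 0.003], [1.0, -0.003, -0.0], [-0.0, 0.003, -1.0]]
wrist_force: [0.4, -0.7, -3.3]
finger_gap: 0.0328
gripper_force: 50.0
clock: 14.05
eef_pos: [0.5144, 0.1498, 0.2548]
orientation: [[0.003, 1.0, -0.001], [1.0, -0.003, 0.0], [0.0, -0.001, -1.0]]
wrist_force: [0.3, 0.8, -5.8]
finger_gap: 0.033
gripper_force: 50.0
clock: 14.68
eef_pos: [0.4689, 0.2599, 0.2549]
orientation: [[0.002, 1.0, -0.001], [1.0, -0.002, 0.0], [0.0, -0.001, -1.0]]
wrist_force: [0.5, 0.6, -3.8]
finger_gap: 0.0331
gripper_force: 50.0
clock: 15.3
eef_pos: [0.4424, 0.3143, 0.2554]
orientation: [[0.003, 1.0, 0.0], [1.0, -0.003, -0.0], [-0.0, 0.0, -1.0]]
wrist_force: [-0.7, -0.3, -3.8]
finger_gap: 0.0331
gripper_force: 50.0
clock: 15.92
eef_pos: [0.4425, 0.3141, 0.2555]
orientation: [[0.003, 1.0, 0.0], [1.0, -0.003, 0.0], [0.0, 0.0, -1.0]]
wrist_force: [-0.7, -0.2, -4.2]
finger_gap: 0.0327
gripper_force: 50.0
```

View pics/s3.png

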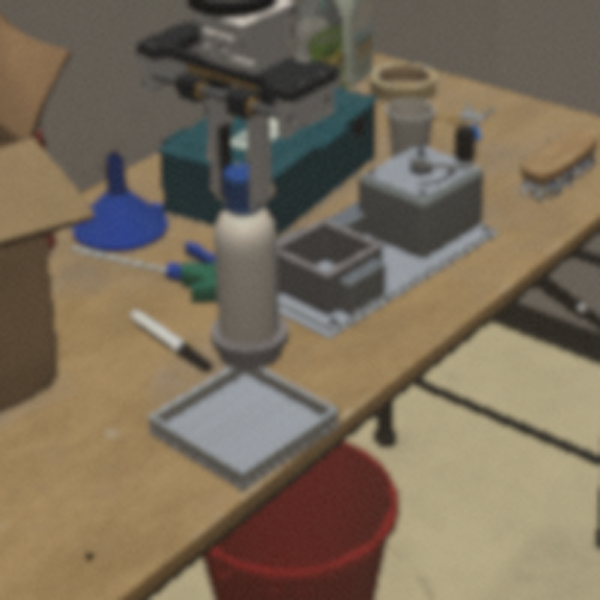

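The bottle hangs over the tray side, cap at crop (237,188) and foot at about (250,340); the knob now points away from the bottle. I'll check whether it hangs upright.

```bash
python3 - <<'E'
from h import *
s=optics.grab_frame("scene")
for x,y,z in[(.4425,.314,.275),(.4425,.314,.10),(.4425,.304,.10),(.4425,.294,.10)]: print(((proj(s,[x,y,z])-[200,150]+.33)*3).round())
c,_=blob(s,(265,195,295,225),(100,100,30),(130,255,255)); print("cap",(c-[200,150])*3)
im=s["image"].astype(int); 
h=cv2.cvtColor(s["image"],cv2.COLOR_BGR2HSV)
for r in (228,235,242,250,256,262,266): 
    row=s["image"][r,262:305].astype(int); print(r,''.join('%x'%(v//16) for v in row.sum(1)//3))
E
```

```text
[241. 178.]
[249. 344.]
[256. 339.]
[263. 335.]
cap [235.36082474 182.41237113]
228 77777887777889999aaaaa999887765567777655443
235 6543344555566666676766666666555556666544333
242 3333344545555666666666666666554333333333333
250 7654444455555666666666666665556899988755433
256 8888877877765566666666666655555677788888888
262 7777787777766666656666655665667665677777777
266 3356778776544555566666556555444467777777777
```

```bash
python3 -m handwheel '{"offset":[[4,0,-6],[4.5,0,-14],[0,0,-20],[0,0,-20],[0,0,-12]],"yaw":[0,0,0,0,0],"claw":[0,0,0,0,0]}'
python3 -m handwheel '{"offset":[[0,0,-6],[0,0,-4],[0,0,-2],[0,0,0],[0,0,0]],"yaw":[0,0,0,0,0],"claw":[0,0,0,0,0]}'
python3 -m handwheel '{"offset":[[0,0,-1.5],[0,0,-1.5],[0,0,0]],"yaw":[0,0,0],"claw":[0,0,0]}'
```

```text
clock: 16.7
eef_pos: [0.45, 0.3136, 0.181]
orientation: [[0.003, 1.0, -0.003], [1.0, -0.003, -0.002], [-0.002, -0.003, -1.0]]
wrist_force: [0.5, -1.0, -4.0]
finger_gap: 0.0326
gripper_force: 50.0
clock: 17.32
eef_pos: [0.4513, 0.3144, 0.172]
orientation: [[0.003, 1.0, 0.001], [1.0, -0.003, 0.0], [0.0, 0.001, -1.0]]
wrist_force: [0.2, 0.1, -4.3]
finger_gap: 0.0332
gripper_force: 50.0
clock: 17.7
eef_pos: [0.4508, 0.3141, 0.1682]
orientation: [[0.003, 1.0, -0.0], [1.0, -0.003, -0.0], [-0.0, -0.0, -1.0]]
wrist_force: [-0.5, -0.2, -4.1]
finger_gap: 0.0322
gripper_force: 50.0
```

```bash
python3 -m handwheel '{"offset":[[0,0,-1],[0,0,-1],[0,0,0],[0,0,0]],"yaw":[0,0,0,0],"claw":[0,0,0,0]}'
```

```text
clock: 18.2
eef_pos: [0.451, 0.3143, 0.1666]
orientation: [[0.003, 1.0, 0.0], [1.0, -0.003, 0.0], [0.0, 0.0, -1.0]]
wrist_force: [-0.2, -1.1, -3.7]
finger_gap: 0.033
gripper_force: 50.0
```

```bash
python3 -m handwheel '{"offset":[[0,0,-1],[0,0,-1],[0,0,0],[0,0,0]],"yaw":[0,0,0,0],"claw":[0,0,0,0]}'
```

```text
clock: 18.7
eef_pos: [0.4513, 0.3146, 0.1665]
orientation: [[0.003, 1.0, 0.001], [1.0, -0.003, 0.001], [0.001, 0.001, -1.0]]
wrist_force: [-2.5, -0.4, 6.7]
finger_gap: 0.0332
gripper_force: 50.0
```

Contact: the bottle stands on the tray floor. Release and retreat.

```bash
python3 -m handwheel '{"offset":[[0,0,0.7],[0,0,0],[0,0,0],[0,0,0],[0,0,0]],"yaw":[0,0,0,0,0],"claw":[0,0.3,0.6,0.7,0.7]}' 30
python3 -m handwheel '{"offset":[[0,0,15],[0,0,30],[0,0,40],[0,0,40],[0,0,0]],"yaw":[0,0,0,0,0],"claw":[0.7,0.7,0.7,0.7,0.7]}'
python3 -m handwheel '{"offset":[[0,-40,0],[0,-50,0],[0,-50,0],[0,-50,0],[0,0,0]],"yaw":[0,0,0,0,0],"claw":[0.7,0.7,0.7,0.7,0.7]}'
python3 - <<'E'
from h import *
t=optics.grab_frame("top"); s=optics.grab_frame("scene")
a=cv2.resize(s["image"][170:320,200:400],(600,450),interpolation=cv2.INTER_CUBIC)
b=cv2.resize(t["image"][150:280,165:375],(600,371)); cv2.imwrite("pics/s4.png",cv2.resize(np.vstack([a,b]),(438,600)))
bt=blob(t,(180,215,235,270),(100,100,40),(130,255,255)); bs=blob(s,(262,215,310,260),(100,100,30),(130,255,255)); print(tri(t,bt[0],s,bs[0]))
E
```

```text
clock: 19.32
eef_pos: [0.4511, 0.3142, 0.1648]
orientation: [[0.003, 1.0, 0.0], [1.0, -0.003, -0.0], [-0.0, 0.0, -1.0]]
wrist_force: [0.5, -0.9, -0.3]
finger_gap: 0.0597
gripper_force: 0.0
clock: 19.95
eef_pos: [0.4535, 0.3155, 0.2957]
orientation: [[0.003, 1.0, 0.009], [1.0, -0.003, 0.005], [0.005, 0.009, -1.0]]
wrist_force: [-1.3, -0.1, 0.3]
finger_gap: 0.066
gripper_force: 0.0
clock: 20.58
eef_pos: [0.4505, 0.1216, 0.2892]
orientation: [[0.008, 1.0, -0.002], [1.0, -0.008, -0.001], [-0.001, -0.002, -1.0]]
wrist_force: [0.6, 0.1, -0.4]
finger_gap: 0.0658
gripper_force: 0.0Traceback (most recent call last):
  File "<stdin>", line 5, in <module>
  File "h.py", line 12, in blob
    i=1+np.argmax(s[1:,4]); return c[i]+[x0,y0], s[i]+np.array([x0,y0,0,0,0])
        ~~~~~~~~~^^^^^^^^^
    return _wrapfunc(a, 'argmax', axis=axis, out=out, **kwds)
    return bound(*args, **kwds)
ValueError: attempt to get argmax of an empty sequence
```

View pics/s4.png

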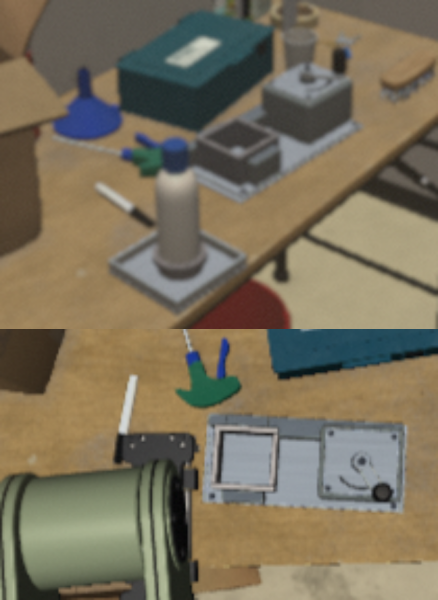

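The bottle stands upright in the tray, with its foot at about (180,262) near the tray middle. The socket is empty and the bystanders haven't moved.

```bash
python3 -c "
from plant import manip; print(manip.sign_off())"
```

```text
the job is handed in; nothing more can be done
None
```

I wound the crank to about 480°, where the load dropped away (within the last 40° of travel), then lifted the bottle out and stood it upright, let go, near the middle of the tray; the job is handed in at about 21 s, with nothing else seen to have moved.

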